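# Lock a board in the bench clamp with its wedge

## Robot

A 6-joint arm with a two-finger parallel gripper is mounted at the origin on a cart in front of the work surface, level with it; the furniture and walls round the work are solid. World frame = base frame: x ahead of the robot, y to its left, z up, the work surface at z = 0. Lengths are in m, angles in rad, forces in N, time in s.
With the tool pointing down it reaches from about 0.425 to 0.95 m from the base axis. Payload 3.5 kg.
Tool frame: the origin (TCP) lies on the centre line of the jaws, within the pads' length; the fingertips stand 8 mm ahead of it and the grasp point (between the pads) lies 11 mm behind it; z points along the fingers, y is the line along which they close (so a half turn about z gives the same grasp; the last joint's range is limited). The gripper opens to 85 mm and grips with 20 to 120 N. Pads are 22 mm wide; open, the fingers measure 114 mm over their backs; the gripper's body (76 mm by 85 mm) begins 54 mm behind the grasp point. The pads swing forward as they close: fully open they stand 13 mm farther back than shut.
Start: joints at [1.162, 0.286, 1.577, -0, 1.279, -0.15], TCP at [0.173, 0.653, 0.239] pointing down, gripper open.
Joint ranges: [-2.77, 2.77], [-0.9, 2.22], [0.21, 2.48], [-1.53, 4.67], [0.24, 2.81], [-2.84, 2.84]. Speed limits (rad/s): [2.79, 2.79, 3.14, 3.14, 3.14, 3.14].

## Interface

Orientations are given as a unit quaternion [x, y, z, w].
In Python, from plant import ctrl gives the robot as it stands. The module is installed in compiled form; this text tells all that it offers.
- The arm moves only by the tool send_rows, never from a script. Its argument "steps" is a list of rows, each a list of 5 numbers: the shift along the tool's x, y, z in m, then the turn about the tool's z in degrees, then the opening, from -1 (shut) to 1 (fully open). A call has 1 to 12 rows; each row is the pose to reach, as a shift and turn from the pose commanded when the call began, along the tool's axes at that moment; what a row does not reach only later rows make up. A row lasts 1/10 s, in which the tool goes at most 50 mm and 8.59 degrees, less where a joint would pass 70% of its speed; a pose out of reach is approached as far as the arm can. A call with a gripper value outside its range is refused whole. The fingers move at their own pace and stop on an object; "squeeze" is the grip in N (left out, the last holds). Time passes only in rows, so rows that repeat a pose let the fingers close. It gives the time, the measured TCP pose, the force, the opening and the grip force at its end, in the units of the state.
- ctrl.get_state(): the state, without advancing time (a new reading comes with each control period).
- ctrl.read_camera(name): name is "scene" or "top"; returns the picture (420x560x3 uint8, red, green, blue); there is no depth.
- ctrl.calibration(name): a dict with "intrinsics" (3x3 intrinsics, pixels), "extrinsics" (4x4, takes a point from world to camera coordinates). Camera axes: x right, y up, looking along -z (the intrinsics and any distortion apply to the point x, -y, -z); pixel columns grow to the right and rows downward; lengths in m; the calibration is good to about 2 mm. A picture is of the moment at which its call begins. calibration takes no time and is no camera call.
- ctrl.sign_off(): hands the job in; it is judged then, once.
The state is a dict: "time": time; "qpos": joint angles; "dq": joint speeds; "joint_efforts": joint torques, N m; "eef_pos": TCP position; "tcp_rot": TCP orientation; "contact_force": force on the tool from outside, world axes, zero at the start; "wrist_torque": the same for the moment, N m; "opening": opening from 0.0 (shut) to 1.0 (fully open); "finger_force": force on a finger pad.
Only numpy, scipy, OpenCV 4.12 (cv2) and the standard library are available. Lean on these libraries where they do the work, as an engineer would, in place of code of your own. Each camera call takes 0.05 s, during which the arm holds its last target. There are 200 camera calls.

## Task

Lock the small cutting board in the bench clamp with the orange wedge: lift the wedge out of its rack, where only its two ends can be gripped, lay it flat on the table clear of rack and clamp and let go, then take it again across its thick end, start its thin end straight in the clamp's slot and let go. Then tap it forward from behind in short separate taps of no more than about a centimetre, drawing back from it between taps, until it is fully home and goes no further. Leave the salt jar, the cup of plums and the tape roll where they are.

Things in the scene. Friction and masses are not known exactly. Their poses are not given: they have to be found in the camera images.
- wedge: Loose orange wedge 62 long, 26 wide, 26 mm high, 40 to 85 g; origin: centre of the underside of its 62 x 26 outline; +x to the thin end, z up. The rear 26 mm (x -31 to -5 mm, black lines on top) is a tail with parallel sides at y = +-13 mm. Ahead of it the -y side runs on straight; the +y side slants in to y = +1 mm at x = +31 mm. Starts lying in the rack, thin end to the rack's +x
- wedge_tip (a point): Point on the wedge at the foot of its thin end: x = +31, y = 0, z = 0 mm in the wedge's frame. The flat thin end is 14 mm wide, centred at y = -6 mm
- wedge_butt (a point): Centre of the wedge's rear end face: x = -31, y = 0, z = +13 mm in the wedge's frame
- rack: Fixed grey rack for the wedge, 44 long (x), 50 wide, 37 mm high; origin: centre of its underside. The wedge lies on its 10 mm high floor between two 10 mm cheeks (inner faces at y = +-15 mm) that rise 1 mm above the wedge's top, so its sides cannot be reached; both its ends stand about 9 mm out of the rack. The wedge lifts straight up
- clamp: Fixed wedge clamp on a 12 mm plywood base; origin on the table under the centre of the slot mouth; wedge driven along +x, z up. Base: x 0 to 125, y -60 to 262 mm, and an apron x -90 to 0, y -45 to 45 mm on which the wedge slides. A blue block 41 mm high (x 0 to 75, y -52 to -13) guides the wedge's straight side with its face y = -13 mm. Blue fence at y = 235 to 258 mm
- slot_mouth (a point): Centre of the slot mouth on the base's top, 12 mm above the clamp's origin. The wedge goes in along the clamp's +x, its axes parallel to the clamp's, its y = 0 on the clamp's y = 0. The mouth spans y = -18 to +6 mm at first (lead-in on the block: y = -18 at the mouth to -13 mm 8 mm in); the tip enters freely, meets the jaw about 15 mm in, then needs some 3 to 15 N
- jaw (a joint): Aluminium jaw, 40 mm high, with a slanted face on the slot, sliding along the clamp's +y to the board: 0 m at the start, about 0.007 m with the wedge home and the board held. It rubs with 2.5 N and stays where it is pushed
- board: Small wooden cutting board 115 x 190 x 12 mm lying loose on the clamp's base between jaw and fence with about 7 mm of play; origin at the centre of its underside, its 190 mm length along the clamp's y. The jaw pushes it against the fence; it need not be handled
- salt_jar: Bystander: jar with a red cap, 45 mm wide, 106 mm high; origin at the centre of its underside. Leave alone
- plum_cup: Bystander: clear cup of plums, 113 mm wide, 52 mm high; origin at the centre of its underside. Leave alone
- tape_roll: Bystander: roll of tan packing tape lying flat, 83 mm wide, 24 mm high; origin at the centre of its underside. Leave alone
- slot_end (a point): Foot of the end stop, 36 mm past the mouth along the clamp's +x, on the base's top: with its tip here the wedge is home; 26 mm of tail still stand out of the mouth
- strap (a point): Top of the steel strap that covers the slot from 1.5 to 34 mm past the mouth (underside 41, top 45 mm above the table), so that the wedge can enter only from the mouth, not from above

How it is judged:
By the outcome, as a careful person would: the job done as asked, in the order asked, and still so for the second after the job is handed in, with the robot touching nothing.
It also fails if it takes over 59 s, if anything falls off the work surface, if the arm or the gripper's body presses on something with over 40 N, if the wrist force passes 120 N, or if a joint passes its speed limit or range.

## Working session

There is one attempt and no reset: what is moved stays moved. The work goes in short steps, Python scripts to look and compute and a tool call to move; the robot and the scene stay as the last step left them, time stands still between calls to the robot, and variables do not carry over. Pictures are saved under pics/ and viewed, at most 10 in all, crops included, and the job is handed in when it is done.

Besides the shell and the picture viewer there is one more tool, called after "Call:" as name([rows], argument=value, ...), one row to a line, values as JSON. send_rows: Moves the arm, as the interface text tells. Its arguments: {"type":"object","properties":{"steps":{"type":"array","items":{"type":"array","items":{"type":"number"}}},"squeeze":{"type":"number"}},"required":["steps"]}

```bash
mkdir -p pics; python3 - <<'E'
from plant import ctrl
import cv2,numpy as np
for n in("scene","top"):
    cv2.imwrite(f"pics/{n}0.png",ctrl.read_camera(n)[:,:,::-1])
    c=ctrl.calibration(n);print(n,c.keys(),np.round(c["intrinsics"],1).tolist(),np.round(c["extrinsics"],3).tolist())
s=ctrl.get_state();print({k:np.round(v,3).tolist() for k,v in s.items()})
E
```

```text
scene dict_keys(['intrinsics', 'extrinsics']) [[447.0, 0.0, 281.5], [0.0, 447.0, 215.3], [0.0, 0.0, 1.0]] [[0.576, -0.818, 0.003, -0.272], [0.623, 0.441, 0.645, -0.352], [-0.529, -0.37, 0.764, -0.927], [0.0, 0.0, 0.0, 1.0]]
top dict_keys(['intrinsics', 'extrinsics']) [[411.8, 0.0, 274.3], [0.0, 411.8, 215.0], [0.0, 0.0, 1.0]] [[-0.008, -1.0, -0.018, 0.009], [0.998, -0.009, 0.06, -0.493], [-0.06, -0.018, 0.998, -1.244], [0.0, 0.0, 0.0, 1.0]]
{'time': 0.1, 'qpos': [1.162, 0.287, 1.578, -0.0, 1.279, -0.15], 'dq': [0.001, -0.004, -0.003, -0.0, 0.001, -0.0], 'joint_efforts': [0.001, -40.73, -29.37, -0.0, 0.003, 0.0], 'eef_pos': [0.172, 0.652, 0.238], 'tcp_rot': [0.129, 0.992, -0.001, -0.0], 'contact_force': [0.144, -0.203, 0.241], 'wrist_torque': [-0.001, -0.053, -0.003], 'finger_force': 0.0, 'opening': 1.002}
```

View pics/top0.png

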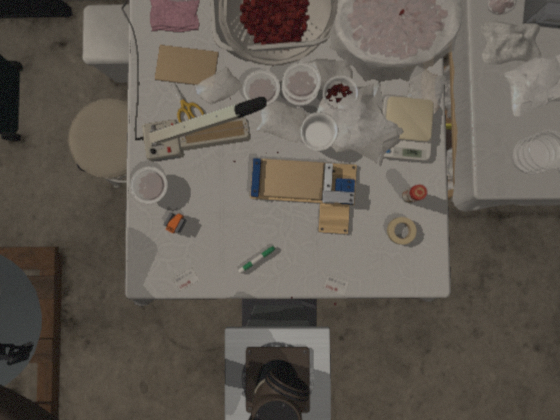

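View pics/scene0.png

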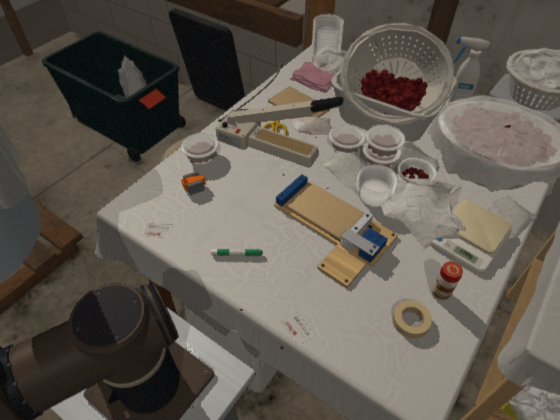

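The overviews show the rack and wedge at about (175,222) in top and (194,183) in scene. The clamp's apron is at about (334,218) in top, with the mouth on its upper side. Next I'll enlarge these areas.

```bash
cat > h.py <<'E'
import numpy as np,cv2
from plant import ctrl
from scipy.spatial.transform import Rotation as R
def cam(n):
    c=ctrl.calibration(n);return np.array(c["intrinsics"]),np.array(c["extrinsics"])
def proj(n,P):
    K,E=cam(n);q=(E[:3,:3]@np.atleast_2d(P).T+E[:3,3:]).T
    p=np.c_[q[:,0],-q[:,1],-q[:,2]]@K.T;return p[:,:2]/p[:,2:]
def back(n,uv,z):
    K,E=cam(n);d=np.linalg.solve(K,np.array([*uv,1.]));d=E[:3,:3].T@(d*[1,-1,-1])
    o=-E[:3,:3].T@E[:3,3];return o+d*(z-o[2])/d[2]
def T(x,y,yaw,P):
    P=np.atleast_2d(P).astype(float)/1000;c,s=np.cos(yaw),np.sin(yaw)
    return np.c_[x+c*P[:,0]-s*P[:,1],y+s*P[:,0]+c*P[:,1],P[:,2]]
def crop(im,u,v,w,h,k):
    return cv2.resize(im[v:v+h,u:u+w],None,fx=k,fy=k,interpolation=cv2.INTER_CUBIC)
E
python3 - <<'E'
from h import *
t=cv2.imread("pics/top0.png");s=cv2.imread("pics/scene0.png")
# each 400x300
a=crop(t,155,205,40,30,10);b=crop(t,300,155,67,50+32,1) 
c=crop(s,174,168,40,30,10)
b=crop(t,295,155,80,60+0,5);b2=crop(t,295,180,80,60,5)
cv2.imwrite("pics/c1.png",np.vstack([np.hstack([a,c]),np.hstack([crop(t,300,160,80,60+20,5)[:300],crop(s,310,195,100,75+18,4)[:300]])]))
E
```

```text
(no output)
```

View pics/c1.png

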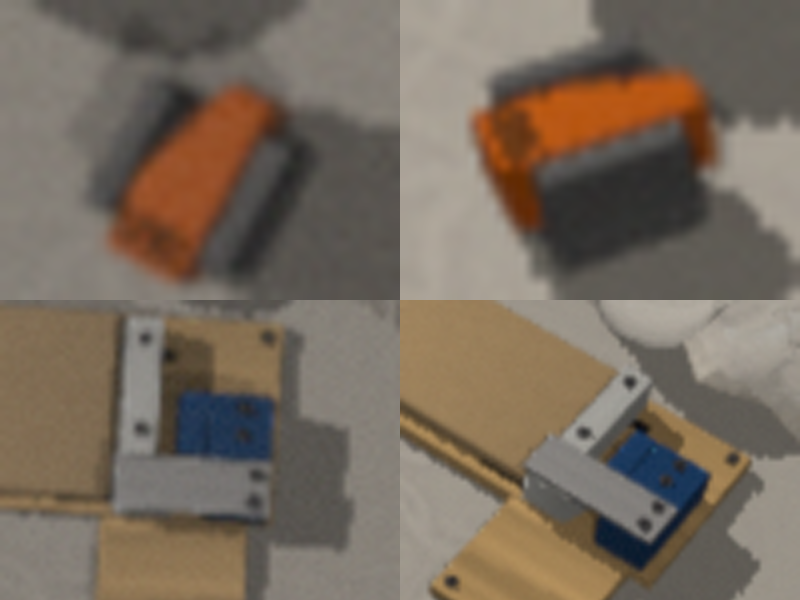

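Crop readings (top image, full-image pixels):
- **Wedge:** thin-end corners at about (178.5,213.5) and (183.2,216), butt corners at about (166,228.8) and (174,233).
- **Clamp:** base far-right corner at about (356.4,165), apron side edges at columns 319.5 and 349.

I'll fit both models and overlay them.

```bash
cat >> h.py <<'E'
from scipy.optimize import least_squares
def fit(obs,x0):
    f=lambda p:np.concatenate([(proj(n,T(*p,P))-uv).ravel() for n,P,uv in obs])
    r=least_squares(f,x0,loss='soft_l1',f_scale=0.7);return r.x,f(r.x)
W=[[-31,13],[-31,-13],[31,-13],[31,1],[-5,13]]
def draw(im,n,p,polys,k,u,v,col=(0,255,0)):
    for P in polys:
        q=((proj(n,T(*p,P))+.5-[u,v])*k*16).astype(np.int32)
        cv2.polylines(im,[q],True,col,1,cv2.LINE_AA,4)
E
cat > f.py <<'E'
from h import *
z=36
ow=[("top",[31,1,z],[178.5,213.3]),("top",[31,-13,z],[182.8,215.8]),("top",[-31,13,z],[165.6,228.5]),("top",[-31,-13,z],[173.2,232.7]),
("scene",[31,1,z],[202.7,175]),("scene",[-31,13,z],[181.2,179.3])]
b=back("top",(175,222),.036)
w,r=fit(ow,[b[0],b[1],-.5]);print("wedge",w,np.round(r,1))
oc=[("top",[125,-60,12],[356.2,164.8]),("top",[1.5,-45,12],[349,204]),("top",[1.5,45,12],[319.3,203.8]),("top",[-90,45,12],[318,234]),("top",[-90,-45,12],[349,234]),
("scene",[-90,45,12],[319,267]),("scene",[-90,-45,12],[349,284.5]),("scene",[125,-60,12],[397,235])]
b=back("top",(334,204),.012)
c,r=fit(oc,[b[0],b[1],0]);print("clamp",c,np.round(r,1))
t=cv2.imread("pics/top0.png");s=cv2.imread("pics/scene0.png")
box=lambda x0,x1,y0,y1,z:[[x0,y0,z],[x1,y0,z],[x1,y1,z],[x0,y1,z]]
cl=[box(0,125,-60,262,12),box(-90,0,-45,45,12),box(0,75,-52,-13,41),box(0,125,235,258,30)]
wl=[[a+[36] for a in W],[a+[10] for a in W[:4]],box(-22,22,-25,-15,37),box(-22,22,15,25,37)]
o=[]
for n,im,u,v,u2,v2 in(("top",t,155,205,300,163),("scene",s,174,168,315,195)):
    a=crop(im,u,v,40,30,10);draw(a,n,w,wl,10,u,v);e=crop(im,u2,v2,100,75,4);draw(e,n,c,cl,4,u2,v2);o.append(np.vstack([a,e]))
cv2.imwrite("pics/o1.png",np.hstack(o))
np.savez("fit.npz",w=w,c=c)
E
python3 f.py
```

```text
wedge [ 0.47368268  0.30687137 -0.50442752] [ 0.2 -0.5 -0.1 -0.8 -0.4  0.5 -0.5  0.4  0.6  0.6 -0.1  0.3]
clamp [ 0.52549151 -0.1806299  -0.05174841] [-0.5 -0.5  0.5  0.1  0.7 -0.9  0.9 -1.2 -0.5  0.1 -2.   0.6 -1.2  2.7
  0.2 -0.7]
```

View pics/o1.png

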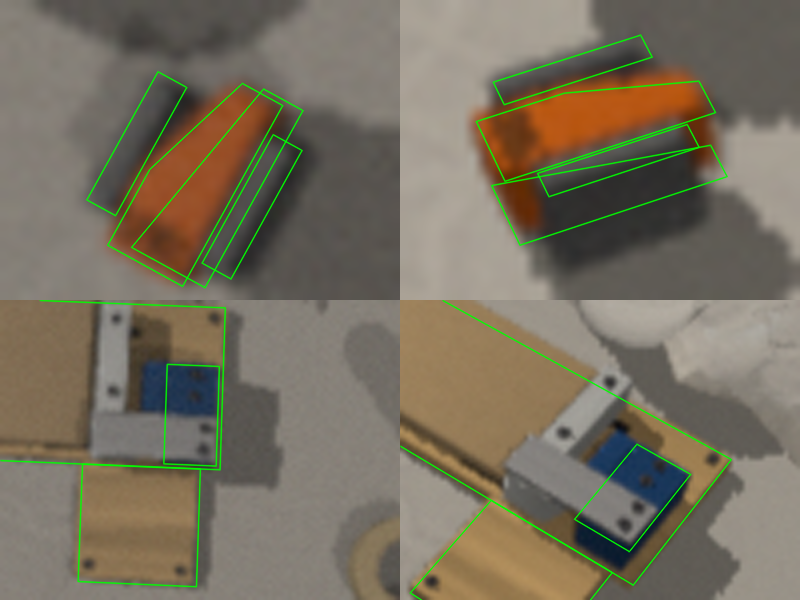

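The clamp overlay fits within about 1 px. The wedge's yaw looks a few degrees off, so I'll refine it with a mask fit and check the clamp's yaw at the fence end.

```bash
cat > g.py <<'E'
from h import *
from scipy.optimize import minimize
ims={n:cv2.imread(f"pics/{n}0.png") for n in("top","scene")}
roi={"top":(155,205),"scene":(174,168)}
def prism(P,z0,z1): return [[*a[:2],z] for a in P for z in(z0,z1)]
ck=[[[-22,s*15],[22,s*15],[22,s*25],[-22,s*25]] for s in(-1,1)]
def mask(n,p):
    u,v=roi[n];k=8;m=np.zeros((30*k,40*k),np.uint8)
    def f(P,c):
        q=(proj(n,T(*p,P))+.5-[u,v])*k
        cv2.fillConvexPoly(m,cv2.convexHull((q*16).astype(np.int32)),c,cv2.LINE_AA,4)
    f(prism(ck[1],0,37),0); f(prism(W,10,36),255); f(prism(ck[0],0,37),0)
    return cv2.resize(m,(40,30),interpolation=cv2.INTER_AREA)/255.
obs={}
for n,(u,v) in roi.items():
    a=ims[n][v:v+30,u:u+40].astype(float);d=a[...,2]-a[...,0];obs[n]=np.clip(d/np.percentile(d,95),0,1.2)
def cost(p): return sum(((cv2.GaussianBlur(mask(n,p),(3,3),.7)-obs[n])**2).sum() for n in roi)
w0=np.load("fit.npz")["w"];c=np.load("fit.npz")["c"];best=None
for dy in(-.1,0,.1):
    r=minimize(cost,w0+[0,0,dy],method="Nelder-Mead",options=dict(initial_simplex=w0+[0,0,dy]+np.array([[0,0,0],[.004,0,0],[0,.004,0],[0,0,.1]])))
    if best is None or r.fun<best.fun:best=r
    print(r.x,r.fun)
w=best.x
def box(x0,x1,y0,y1,z):return[[x0,y0,z],[x1,y0,z],[x1,y1,z],[x0,y1,z]]
cl=[box(0,125,-60,262,12),box(-90,0,-45,45,12),box(0,75,-52,-13,41),box(0,125,235,258,41),box(1.5,34,-52,40,45)]
wl=[[a+[36] for a in W],box(-22,22,-25,-15,37),box(-22,22,15,25,37)]
o=[]
for n,u2,v2 in(("top",235,148),("scene",268,165)):
    im=ims[n];u,v=roi[n];a=crop(im,u,v,40,30,10);draw(a,n,w,wl,10,u,v);e=crop(im,u2,v2,133,100,3)[:300];draw(e,n,c,cl,3,u2,v2)
    e=cv2.copyMakeBorder(e,0,0,0,400-e.shape[1],0);o.append(np.vstack([a,e]))
cv2.imwrite("pics/o2.png",np.hstack(o));np.savez("fit2.npz",w=w,c=c)
E
python3 g.py
```

```text
[ 0.47487539  0.31017905 -0.50223136] 34.03598214103625
[ 0.47480582  0.31023635 -0.50465884] 34.03230076279546
[ 0.47486594  0.31028377 -0.50354086] 34.05275658065857
```

View pics/o2.png

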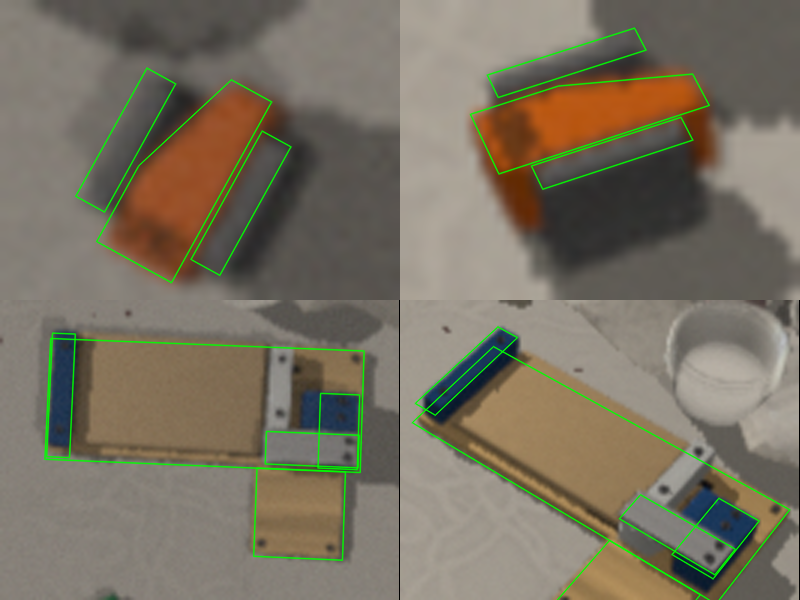

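The wedge model fits within about 1 px in both views. I'll check the clamp's yaw with subpixel edge positions along the base and apron edges.

```bash
python3 - <<'E'
from h import *
g=cv2.GaussianBlur(cv2.imread("pics/top0.png").astype(np.float32),(3,3),.6)
s=g[...,2]-g[...,0]  # tan: R-B large
c=np.load("fit2.npz")["c"]
def edge(A,B,hor):  # find max-gradient crossing along normal; returns offsets in px
    out=[]
    for t in np.linspace(.06,.94,12):
        p=proj("top",T(*c,(1-t)*np.array(A)+t*np.array(B)))[0]
        d=np.arange(-4,4.01,.1)
        mx=(p[0]+(0 if hor else d)+0*d).astype(np.float32);my=(p[1]+(d if hor else 0)+0*d).astype(np.float32)
        v=cv2.remap(s,mx[None],my[None],cv2.INTER_LINEAR)[0];gr=np.gradient(cv2.GaussianBlur(v[None],(9,1),2)[0])
        i=np.argmax(abs(gr));out.append((round(float(d[i]),1),int(gr[i]*100)))
    print(A,B,out)
edge([0,235,12],[0,50,12],1);edge([125,230,12],[125,-58,12],1)
edge([-5,45,12],[-90,45,12],0);edge([-5,-45,12],[-90,-45,12],0);edge([-90,45,12],[-90,-45,12],1);edge([125,-60,12],[60,-60,12],0)
E
```

```text
[0, 235, 12] [0, 50, 12] [(-2.4, -102), (-1.7, -129), (-1.9, -223), (-2.0, -212), (-2.2, -181), (-1.5, -213), (-1.7, -204), (-1.7, -161), (-1.1, -195), (-1.3, -217), (-1.4, -193), (-0.7, -197)]
[125, 230, 12] [125, -58, 12] [(-2.3, 144), (-1.6, 134), (-1.9, 133), (-2.2, 134), (-1.5, 142), (-1.8, 136), (-1.1, 136), (-1.3, 127), (0.2, -39), (-0.8, 159), (-0.3, 164), (-0.5, 173)]
[-5, 45, 12] [-90, 45, 12] [(-0.4, 205), (-0.3, 213), (-0.3, 204), (-0.1, 194), (-1.0, 187), (-0.9, 184), (-0.9, 188), (-0.8, 183), (-0.8, 214), (-0.6, 206), (-0.6, 168), (-0.5, 129)]
[-5, -45, 12] [-90, -45, 12] [(-0.8, -187), (-0.8, -208), (-0.7, -231), (-0.6, -242), (-0.6, -269), (-0.5, -248), (-0.5, -205), (-0.4, -154), (-1.2, -185), (-1.2, -212), (-1.1, -169), (-1.1, -192)]
[-90, 45, 12] [-90, -45, 12] [(-1.3, -161), (-0.5, -184), (-0.6, -197), (-0.7, -208), (-0.8, -211), (-0.8, -205), (-0.9, -198), (-1.0, -181), (-0.2, -200), (-0.3, -198), (-0.4, -173), (-0.5, -157)]
[125, -60, 12] [60, -60, 12] [(0.8, -174), (0.9, -182), (0.9, -176), (0.0, -173), (0.0, -202), (0.1, -215), (0.2, -208), (0.2, -214), (-1.7, 164), (-0.7, 271), (-0.7, 321), (-0.6, 325)]
```

Edge offsets give the clamp at about (0.527, -0.180) with yaw -0.072. Next is a helper for the tool-frame shifts.

```bash
cat >> h.py <<'E'
wd=(.474,.308,-.504);cl=(.527,-.180,-.072)
def st():
    s=ctrl.get_state();q=R.from_quat(s["tcp_rot"]);return s,np.array(s["eef_pos"]),q
def go(x,y,z,yaw):
    "shift in tool frame + turn about tool z so that tool y has world yaw (deg)"
    s,p,q=st();d=q.inv().apply(np.array([x,y,z])-p);ty=q.as_matrix()[:,1];a=np.degrees(np.arctan2(ty[1],ty[0]))
    t=-((yaw-a+180)%360-180);print("t",round(s["time"],2),"pos",np.round(p,4),"yaw",round(a,1),"shift mm",np.round(d*1e3,1),"turn",round(t,1),"q6",round(s["qpos"][5],2),"op",round(s["opening"],3),"ff",s["finger_force"],"F",np.round(s["contact_force"],1))
E
python3 - <<'E'
from h import *
g=T(*wd,[0,-4,0])[0];print(g)
go(g[0],g[1],.12,np.degrees(wd[2]))
E
```

```text
[0.47206827 0.30449737 0.        ]
t 0.1 pos [0.1725 0.652  0.2381] yaw 75.2 shift mm [-378.6 -259.   118.5] turn 104.0 q6 -0.15 op 1.002 ff 0.0 F [ 0.1 -0.2  0.2]
```

Call:
send_rows([
  [-0.379, -0.259, 0.118, 104, 1],
  [-0.379, -0.259, 0.118, 104, 1],
  [-0.379, -0.259, 0.118, 104, 1],
  [-0.379, -0.259, 0.118, 104, 1],
  [-0.379, -0.259, 0.118, 104, 1],
  [-0.379, -0.259, 0.118, 104, 1],
  [-0.379, -0.259, 0.118, 104, 1],
  [-0.379, -0.259, 0.118, 104, 1],
  [-0.379, -0.259, 0.118, 104, 1],
  [-0.379, -0.259, 0.118, 104, 1],
  [-0.379, -0.259, 0.118, 104, 1],
  [-0.379, -0.259, 0.118, 104, 1],
])

```text
time: 1.3
eef_pos: [0.473, 0.3038, 0.1203]
tcp_rot: [0.859, 0.512, -0.001, -0.0]
contact_force: [-0.1, -0.0, -0.6]
opening: 1.002
finger_force: 0.0
```

Call:
send_rows([
  [0, 0, 0, 0, 1],
  [0, 0, 0, 0, 1],
  [0, 0, 0, 0, 1],
])

```text
time: 1.6
eef_pos: [0.4726, 0.3053, 0.1212]
tcp_rot: [0.856, 0.516, -0.0, 0.0]
contact_force: [0.5, -0.7, -0.2]
opening: 1.004
finger_force: 0.0
```

```bash
python3 - <<'E'
from h import *
g=T(*wd,[0,-4,0])[0]
go(g[0],g[1],.016,np.degrees(wd[2]))
E
```

```text
t 1.6 pos [0.4726 0.3053 0.1212] yaw -27.8 shift mm [-9.000e-01 -1.000e-01  1.052e+02] turn 1.1 q6 0.88 op 1.004 ff 0.0 F [ 0.5 -0.7 -0.2]
```

Call:
send_rows([
  [-0.001, 0, 0.03, 1, 1],
  [-0.001, 0, 0.055, 1, 1],
  [-0.001, 0, 0.075, 1, 1],
  [-0.001, 0, 0.085, 1, 1],
  [-0.001, 0, 0.095, 1, 1],
  [-0.001, 0, 0.105, 1, 1],
  [-0.001, 0, 0.105, 1, 1],
])

```text
time: 2.3
eef_pos: [0.4717, 0.3041, 0.0154]
tcp_rot: [0.861, 0.508, -0.001, -0.0]
contact_force: [0.2, -0.3, -0.7]
opening: 1.001
finger_force: 0.0
```

Call:
send_rows([
  [0, 0, 0, 0, -1],
  [0, 0, 0, 0, -1],
  [0, 0, 0, 0, -1],
  [0, 0, 0, 0, -1],
  [0, 0, 0, 0, -1],
  [0, 0, 0, 0, -1],
  [0, 0, 0, 0, -1],
  [0, 0, 0, 0, -1],
], squeeze=35)

```text
time: 3.1
eef_pos: [0.4732, 0.3046, 0.0174]
tcp_rot: [0.861, 0.508, 0.001, 0.0]
contact_force: [0.5, 0.5, 5.4]
opening: 0.718
finger_force: 39.6
```

Opening 0.718 is about 61 mm, so it has gripped the two ends. Now I'll lift straight up.

Call:
send_rows([
  [0, 0, -0.01, 0, -1],
  [0, 0, -0.025, 0, -1],
  [0, 0, -0.045, 0, -1],
  [0, 0, -0.065, 0, -1],
  [0, 0, -0.08, 0, -1],
  [0, 0, -0.08, 0, -1],
])

```text
time: 3.7
eef_pos: [0.474, 0.3049, 0.0995]
tcp_rot: [0.861, 0.508, 0.003, 0.0]
contact_force: [0.2, -0.3, -0.4]
opening: 0.72
finger_force: 39.1
```

```bash
python3 - <<'E'
from h import *
go(.45,.13,.096,np.degrees(cl[2]))
t=ctrl.read_camera("top")[:,:,::-1];s=ctrl.read_camera("scene")[:,:,::-1]
cv2.imwrite("pics/l.png",np.hstack([crop(t,140,180,80,80,5),crop(s,150,130,80,80,5)]))
E
```

```text
t 3.7 pos [0.474  0.3049 0.0995] yaw -29.0 shift mm [-164.7   63.7    3.1] turn -24.8 q6 0.9 op 0.72 ff 39.094378512818366 F [ 0.2 -0.3 -0.4]
```

View pics/l.png

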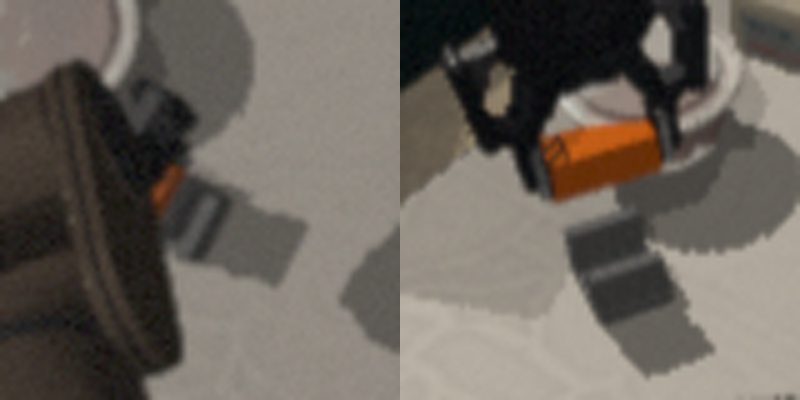

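The wedge is held level, clear above the rack. I'll carry it to the free spot.

Call:
send_rows([
  [-0.165, 0.064, 0.003, -25, -1],
  [-0.165, 0.064, 0.003, -25, -1],
  [-0.165, 0.064, 0.003, -25, -1],
  [-0.165, 0.064, 0.003, -25, -1],
  [-0.165, 0.064, 0.003, -25, -1],
  [-0.165, 0.064, 0.003, -25, -1],
  [-0.165, 0.064, 0.043, -25, -1],
  [-0.165, 0.064, 0.063, -25, -1],
  [-0.165, 0.064, 0.08, -25, -1],
  [-0.165, 0.064, 0.08, -25, -1],
])

```text
time: 4.8
eef_pos: [0.4459, 0.1299, 0.0134]
tcp_rot: [0.731, 0.683, -0.003, -0.002]
contact_force: [-0.5, 0.2, 0.8]
opening: 0.716
finger_force: 39.1
```

```bash
python3 - <<'E'
from h import *
go(.45,.13,.0075,np.degrees(cl[2]))
E
```

```text
t 4.8 pos [0.4459 0.1299 0.0134] yaw -3.9 shift mm [0.4 4.2 5.9] turn 0.3 q6 0.13 op 0.716 ff 39.12249548127875 F [-0.5  0.2  0.8]
```

Call:
send_rows([
  [0, 0, 0.002, 0, -1],
  [0, 0, 0.004, 0, -1],
  [0, 0, 0.004, 0, -1],
])

```text
time: 5.1
eef_pos: [0.4491, 0.1293, 0.013]
tcp_rot: [0.731, 0.682, 0.001, 0.0]
contact_force: [0.6, 0.3, -0.1]
opening: 0.718
finger_force: 39.1
```

Call:
send_rows([
  [0, 0, 0.001, 0, -1],
  [0, 0, 0.002, 0, -1],
  [0, 0, 0.003, 0, -1],
  [0, 0, 0.004, 0, -1],
  [0, 0, 0.004, 0, -1],
])

```text
time: 5.6
eef_pos: [0.4483, 0.1289, 0.0082]
tcp_rot: [0.731, 0.682, -0.0, -0.0]
contact_force: [-0.5, 0.4, -0.2]
opening: 0.718
finger_force: 39.1
```

Call:
send_rows([
  [0, 0, 0.001, 0, -1],
  [0, 0, 0.001, 0, -1],
  [0, 0, 0.002, 0, -1],
  [0, 0, 0.002, 0, -1],
])

```text
time: 6.0
eef_pos: [0.4486, 0.1289, 0.0074]
tcp_rot: [0.731, 0.682, -0.0, -0.0]
contact_force: [-4.6, -0.6, 9.6]
opening: 0.715
finger_force: 40.2
```

It has touched down at 9.6 N. I'll release and rise.

Call:
send_rows([
  [0, 0, 0, 0, 0.6],
  [0, 0, 0, 0, 0.8],
  [0, 0, 0, 0, 1],
  [0, 0, 0, 0, 1],
  [0, 0, -0.02, 0, 1],
  [0, 0, -0.05, 0, 1],
  [0, 0, -0.085, 0, 1],
  [0, 0, -0.085, 0, 1],
])

```text
time: 6.8
eef_pos: [0.4522, 0.1292, 0.0962]
tcp_rot: [0.731, 0.682, 0.004, 0.003]
contact_force: [0.2, -0.5, -0.1]
opening: 1.002
finger_force: 0.0
```

```bash
python3 - <<'E'
from h import *
# wedge origin from grip: tool at wedge point (0,-4), its length centred between pads
x,y=.4485,.1289
wp=(*T(x,y,cl[2],[0,4,0])[0][:2],np.radians(-3.9));print(wp)
for P in ([-18,0,0],):
    g=T(*wp,P)[0];go(g[0],g[1],.09,np.degrees(wp[2])+90)
t=ctrl.read_camera("top")[:,:,::-1];s=ctrl.read_camera("scene")[:,:,::-1]
pt=proj("top",[x,y,0])[0].astype(int);ps=proj("scene",[x,y,0])[0].astype(int)
o=[]
for n,im,p in(("top",t,pt),("scene",s,ps)):
    u,v=p-20;a=crop(im,u,v,40,40,10);draw(a,n,wp,[[w+[26] for w in W]],10,u,v);o.append(a)
cv2.imwrite("pics/m.png",np.hstack(o))
E
```

```text
(np.float64(0.4487877512324893), np.float64(0.1328896364782021), np.float64(-0.06806784082777885))
t 6.8 pos [0.4522 0.1292 0.0962] yaw -4.0 shift mm [  3.4 -21.7   5.9] turn -90.1 q6 0.13 op 1.002 ff 0.0 F [ 0.2 -0.5 -0.1]
```

View pics/m.png

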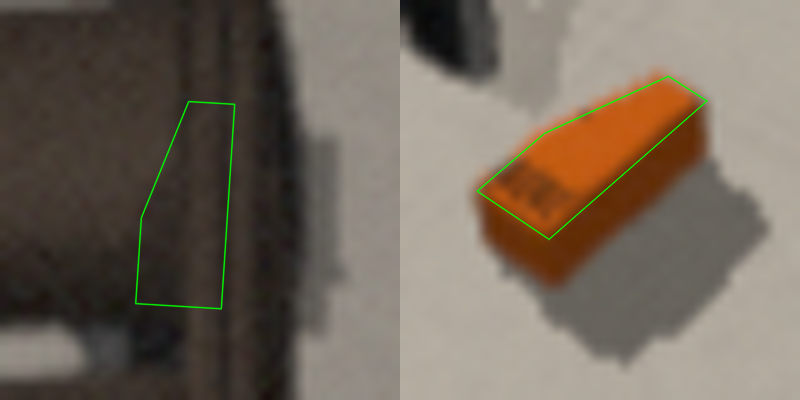

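The wedge lies flat, and the predicted outline matches within about 1 px in the scene view. I'll turn the tool and take it across the thick end.

Call:
send_rows([
  [0.003, -0.022, 0, -90, 1],
  [0.003, -0.022, 0, -90, 1],
  [0.003, -0.022, 0, -90, 1],
  [0.003, -0.022, 0, -90, 1],
  [0.003, -0.022, 0, -90, 1],
  [0.003, -0.022, 0, -90, 1],
  [0.003, -0.022, 0, -90, 1],
  [0.003, -0.022, 0, -90, 1],
  [0.003, -0.022, 0, -90, 1],
  [0.003, -0.022, 0, -90, 1],
  [0.003, -0.022, 0, -90, 1],
  [0.003, -0.022, 0, -90, 1],
])

```text
time: 8.1
eef_pos: [0.4253, 0.1333, 0.0894]
tcp_rot: [0.035, 0.999, -0.0, -0.002]
contact_force: [-0.0, -0.9, 0.7]
opening: 0.999
finger_force: 0.0
```

```bash
python3 - <<'E'
from h import *
wp=(.4488,.1329,-.068)
g=T(*wp,[-18,0,0])[0];go(g[0],g[1],.012,np.degrees(wp[2])+90)
E
```

```text
t 8.1 pos [0.4253 0.1333 0.0894] yaw 86.0 shift mm [-5.8  1.3 77.4] turn -0.1 q6 -1.43 op 0.999 ff 0.0 F [-0.  -0.9  0.7]
```

Call:
send_rows([
  [-0.004, 0.001, 0.025, 0, 1],
  [-0.004, 0.001, 0.04, 0, 1],
  [-0.004, 0.001, 0.045, 0, 1],
  [-0.004, 0.001, 0.045, 0, 1],
])

```text
time: 8.5
eef_pos: [0.4294, 0.134, 0.0449]
tcp_rot: [0.035, 0.999, -0.0, -0.002]
contact_force: [0.1, 0.0, 0.1]
opening: 0.999
finger_force: 0.0
```

```bash
python3 - <<'E'
from h import *
wp=(.4488,.1329,-.068)
g=T(*wp,[-18,0,0])[0];go(g[0],g[1],.012,np.degrees(wp[2])+90)
E
```

```text
t 8.5 pos [0.4294 0.134  0.0449] yaw 86.0 shift mm [-1.5  0.2 32.9] turn -0.1 q6 -1.42 op 0.999 ff 0.0 F [0.1 0.  0.1]
```

Call:
send_rows([
  [-0.001, 0, 0.015, 0, 1],
  [-0.001, 0, 0.025, 0, 1],
  [-0.001, 0, 0.032, 0, 1],
  [-0.001, 0, 0.032, 0, 1],
  [-0.001, 0, 0.032, 0, 1],
])

```text
time: 9.0
eef_pos: [0.4319, 0.1341, 0.0145]
tcp_rot: [0.035, 0.999, 0.0, 0.0]
contact_force: [0.3, -0.2, -0.0]
opening: 1.002
finger_force: 0.0
```

Call:
send_rows([
  [0, 0, 0, 0, -1],
  [0, 0, 0, 0, -1],
  [0, 0, 0, 0, -1],
  [0, 0, 0, 0, -1],
  [0, 0, 0, 0, -1],
  [0, 0, 0, 0, -1],
  [0, 0, 0, 0, -1],
  [0, 0, 0, 0, -1],
  [0, 0, 0, 0, -1],
  [0, 0, 0, 0, -1],
], squeeze=40)

```text
time: 10.0
eef_pos: [0.4322, 0.1341, 0.0147]
tcp_rot: [0.035, 0.999, 0.0, 0.0]
contact_force: [-0.5, -0.2, 5.6]
opening: 0.294
finger_force: 40.6
```

```bash
python3 - <<'E'
from h import *
s,p,q=st();print(p,R.from_quat(s["tcp_rot"]).as_euler("xyz",degrees=True))
# wedge origin at tool +18mm forward; aim: tip 25 mm before the mouth, 30 mm above apron
g=T(*cl,[-25-49,0,0])[0];print(g);go(g[0],g[1],.075,np.degrees(cl[2])+90)
E
```

```text
[0.4322221  0.13410342 0.01472283] [1.79992874e+02 4.93944001e-02 1.76039467e+02]
[ 0.45319173 -0.1746766   0.        ]
t 10.0 pos [0.4322 0.1341 0.0147] yaw 86.0 shift mm [ -42.3 -306.6  -60.3] turn 0.2 q6 -1.43 op 0.294 ff 40.59764206409454 F [-0.5 -0.2  5.6]
```

It is gripped across the tail at 25 mm opening. I'll lift, then carry it to the apron.

Call:
send_rows([
  [0, 0, -0.02, 0, -1],
  [0, 0, -0.045, 0, -1],
  [-0.01, -0.03, -0.06, 0, -1],
  [-0.042, -0.307, -0.06, 0, -1],
  [-0.042, -0.307, -0.06, 0, -1],
  [-0.042, -0.307, -0.06, 0, -1],
  [-0.042, -0.307, -0.06, 0, -1],
  [-0.042, -0.307, -0.06, 0, -1],
  [-0.042, -0.307, -0.06, 0, -1],
  [-0.042, -0.307, -0.06, 0, -1],
  [-0.042, -0.307, -0.06, 0, -1],
  [-0.042, -0.307, -0.06, 0, -1],
])

```text
time: 11.2
eef_pos: [0.4516, -0.1737, 0.0734]
tcp_rot: [0.034, 0.999, 0.001, -0.001]
contact_force: [0.1, 0.0, -0.9]
opening: 0.296
finger_force: 40.0
```

```bash
python3 - <<'E'
from h import *
g=T(*cl,[-25-48,0,0])[0];go(g[0],g[1],.030,np.degrees(cl[2])+90)
E
```

```text
t 11.2 pos [ 0.4516 -0.1737  0.0734] yaw 86.1 shift mm [-2.7 -0.9 43.4] turn 0.2 q6 -2.08 op 0.296 ff 39.99127149581909 F [ 0.1  0.  -0.9]
```

Call:
send_rows([
  [-0.002, -0.001, 0.015, 0, -1],
  [-0.002, -0.001, 0.03, 0, -1],
  [-0.002, -0.001, 0.04, 0, -1],
  [-0.002, -0.001, 0.042, 0, -1],
  [-0.002, -0.001, 0.042, 0, -1],
  [-0.002, -0.001, 0.042, 0, -1],
])

```text
time: 11.8
eef_pos: [0.4548, -0.1762, 0.0329]
tcp_rot: [0.034, 0.999, -0.0, 0.0]
contact_force: [-0.7, -0.7, -0.8]
opening: 0.298
finger_force: 40.0
```

```bash
python3 - <<'E'
from h import *
s,p,q=st();go(*T(*cl,[-73,0,0])[0][:2],.030,np.degrees(cl[2])+90)
o=[]
ty=q.as_matrix()[:,1];yaw=np.arctan2(ty[1],ty[0])-np.pi/2
wp=(*T(*p[:2],yaw,[17,0,0])[0][:2],yaw);zu=(p[2]-.0147)*1e3;print(wp,zu)
bx=lambda x0,x1,y0,y1,z:[[x0,y0,z],[x1,y0,z],[x1,y1,z],[x0,y1,z]]
for n,u,v,in(("top",310,180),("scene",315,200)):
    im=np.ascontiguousarray(ctrl.read_camera(n)[:,:,::-1]);a=crop(im,u,v,66,66,6)
    draw(a,n,wp,[[w+[zu+26] for w in W]],6,u,v);draw(a,n,cl,[bx(-90,0,-45,45,12),bx(0,75,-52,-13,41),bx(0,36,-18,6,12)],6,u,v,(255,0,255));o.append(a)
cv2.imwrite("pics/n.png",np.hstack(o))
E
```

```text
t 11.8 pos [ 0.4548 -0.1762  0.0329] yaw 86.1 shift mm [0.7 1.4 2.9] turn 0.2 q6 -2.08 op 0.298 ff 39.99174892902374 F [-0.7 -0.7 -0.8]
(np.float64(0.4717810753802382), np.float64(-0.1773304468625958), np.float64(-0.06855849554646243)) 18.185507130591457
```

View pics/n.png

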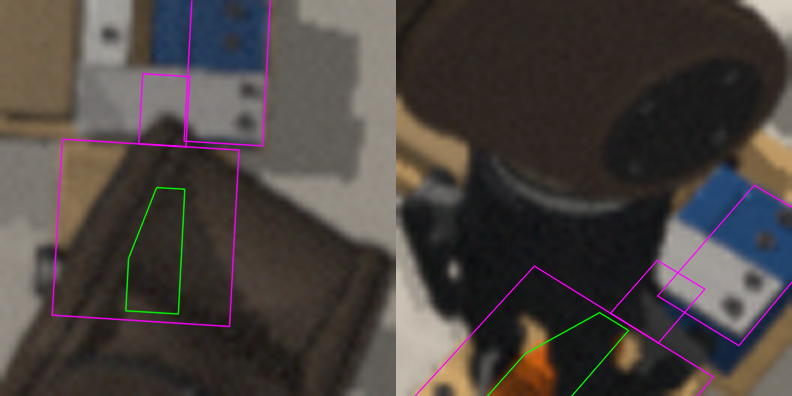

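The scene view agrees with the model: the tip is about 25 mm short of the mouth and aligned within about 1 px. I'll lower to just above the apron.

Call:
send_rows([
  [0, 0.001, 0.002, 0, -1],
  [0, 0.001, 0.004, 0, -1],
  [0, 0.001, 0.005, 0, -1],
  [0, 0.001, 0.005, 0, -1],
  [0, 0.001, 0.005, 0, -1],
])

```text
time: 12.4
eef_pos: [0.4544, -0.1752, 0.0273]
tcp_rot: [0.035, 0.999, 0.0, -0.0]
contact_force: [0.0, 0.7, -1.1]
opening: 0.291
finger_force: 40.0
```

```bash
python3 - <<'E'
from h import *
go(*T(*cl,[-38,0.5,0])[0][:2],.027,np.degrees(cl[2])+90)
E
```

```text
t 12.4 pos [ 0.4544 -0.1752  0.0273] yaw 86.0 shift mm [-34.8   0.9   0.3] turn 0.2 q6 -2.08 op 0.291 ff 39.99189376831055 F [ 0.   0.7 -1.1]
```

Call:
send_rows([
  [-0.008, 0.001, 0, 0, -1],
  [-0.016, 0.001, 0, 0, -1],
  [-0.022, 0.001, 0, 0, -1],
  [-0.026, 0.001, 0, 0, -1],
  [-0.03, 0.001, 0, 0, -1],
  [-0.03, 0.001, 0, 0, -1],
])

```text
time: 13.0
eef_pos: [0.485, -0.1764, 0.0274]
tcp_rot: [0.034, 0.999, -0.0, 0.0]
contact_force: [1.3, -0.7, -0.3]
opening: 0.29
finger_force: 40.0
```

```bash
python3 - <<'E'
from h import *
go(*T(*cl,[-38,0.5,0])[0][:2],.027,np.degrees(cl[2])+90)
E
```

```text
t 13.0 pos [ 0.485  -0.1764  0.0274] yaw 86.1 shift mm [-4.1 -0.1  0.4] turn 0.2 q6 -2.05 op 0.29 ff 39.99172031879425 F [ 1.3 -0.7 -0.3]
```

Call:
send_rows([
  [-0.002, 0, 0, 0, -1],
  [-0.004, 0, 0, 0, -1],
  [-0.006, 0, 0, 0, -1],
  [-0.006, 0, 0, 0, -1],
])

```text
time: 13.4
eef_pos: [0.4907, -0.1768, 0.0274]
tcp_rot: [0.035, 0.999, -0.0, 0.0]
contact_force: [0.1, -0.2, 0.1]
opening: 0.297
finger_force: 40.0
```

There is no resistance and the tip is about 11 mm in. I'll release, draw straight back with the fingers open, and close behind the butt.

Call:
send_rows([
  [0, 0, 0.0005, 0, -0.2],
  [0, 0, 0, 0, 0.2],
  [0, 0, 0, 0, 1],
  [0, 0, 0, 0, 1],
  [0, 0, 0, 0, 1],
  [0, 0, 0, 0, 1],
  [0.015, 0, 0, 0, 1],
  [0.04, 0, 0, 0, 1],
  [0.055, 0, 0, 0, 1],
  [0.055, 0, 0, 0, 1],
])

```text
time: 14.4
eef_pos: [0.4338, -0.1722, 0.0267]
tcp_rot: [0.035, 0.999, 0.001, -0.001]
contact_force: [0.0, -0.3, -0.4]
opening: 1.001
finger_force: 0.0
```

```bash
python3 - <<'E'
from h import *
go(*T(*cl,[-85,0,0])[0][:2],.030,np.degrees(cl[2])+90)
o=[]
for n,u,v,in(("top",310,180),("scene",315,200)):
    im=np.ascontiguousarray(ctrl.read_camera(n)[:,:,::-1]);a=crop(im,u,v,66,66,6)
    draw(a,n,(*T(*cl,[-19.5,0,0])[0][:2],cl[2]),[[w+[38] for w in W]],6,u,v);o.append(a)
cv2.imwrite("pics/q.png",np.hstack(o))
E
```

```text
t 14.4 pos [ 0.4338 -0.1722  0.0267] yaw 86.0 shift mm [-8.5 -1.1 -3.3] turn 0.1 q6 -2.1 op 1.001 ff 0.0 F [ 0.  -0.3 -0.4]
```

View pics/q.png

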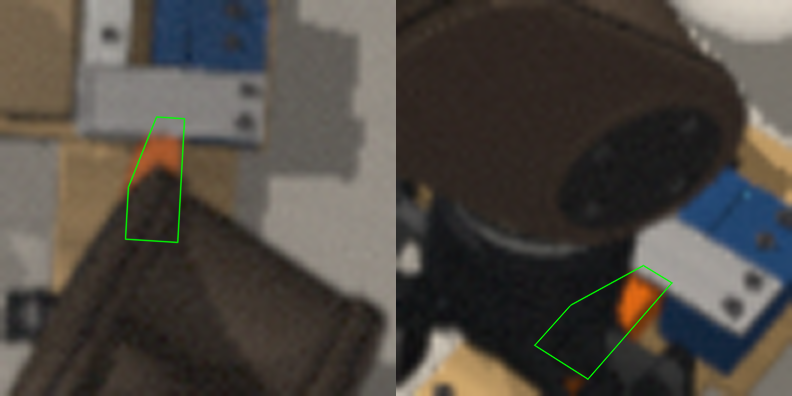

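The tip is in the mouth, under the strap and straight, in both views. I'll close the fingers behind the butt.

Call:
send_rows([
  [0, -0.001, 0, 0, -1],
  [0, -0.001, 0, 0, -1],
  [0, -0.001, 0, 0, -1],
  [0, -0.001, 0, 0, -1],
  [0, -0.001, 0, 0, -1],
  [0, -0.001, 0, 0, -1],
  [0, -0.001, 0, 0, -1],
  [0, -0.001, 0, 0, -1],
  [0, -0.001, 0, 0, -1],
  [0, -0.001, 0, 0, -1],
  [0, -0.001, 0, 0, -1],
  [0, -0.001, 0, 0, -1],
])

```text
time: 15.7
eef_pos: [0.4355, -0.1739, 0.0274]
tcp_rot: [0.035, 0.999, -0.0, 0.0]
contact_force: [-0.2, 0.1, 0.4]
opening: -0.0
finger_force: 0.0
```

```bash
python3 - <<'E'
from h import *
for x in(-62,-36): go(*T(*cl,[x,0,0])[0][:2],.027,np.degrees(cl[2])+90)
E
```

```text
t 15.7 pos [ 0.4355 -0.1739  0.0274] yaw 86.0 shift mm [-29.7   0.4   0.4] turn 0.2 q6 -2.1 op -0.0 ff 0.0 F [-0.2  0.1  0.4]
t 15.7 pos [ 0.4355 -0.1739  0.0274] yaw 86.0 shift mm [-55.7   0.4   0.4] turn 0.2 q6 -2.1 op -0.0 ff 0.0 F [-0.2  0.1  0.4]
```

Call:
send_rows([
  [-0.012, 0, 0, 0, -1],
  [-0.024, 0, 0, 0, -1],
  [-0.028, 0, 0, 0, -1],
  [-0.032, 0, 0, 0, -1],
  [-0.036, 0, 0, 0, -1],
  [-0.036, 0, 0, 0, -1],
])

```text
time: 16.3
eef_pos: [0.4713, -0.1763, 0.0271]
tcp_rot: [0.034, 0.999, 0.0, -0.001]
contact_force: [-1.8, -0.8, 0.2]
opening: -0.002
finger_force: 0.7
```

Call:
send_rows([
  [0.012, 0, 0, 0, -1],
  [0.012, 0, 0, 0, -1],
  [0, 0, 0, 0, -1],
  [-0.003, 0, 0, 0, -1],
  [-0.006, 0, 0, 0, -1],
  [-0.006, 0, 0, 0, -1],
])

```text
time: 16.9
eef_pos: [0.4775, -0.1768, 0.027]
tcp_rot: [0.034, 0.999, 0.0, -0.0]
contact_force: [-2.9, -0.3, -0.8]
opening: -0.0
finger_force: 1.0
```

The taps are working, with 2 to 3 N of resistance. Next tap.

Call:
send_rows([
  [0.012, 0, 0, 0, -1],
  [0.012, 0, 0, 0, -1],
  [0, 0, 0, 0, -1],
  [-0.003, 0, 0, 0, -1],
  [-0.007, 0, 0, 0, -1],
  [-0.007, 0, 0, 0, -1],
])

```text
time: 17.5
eef_pos: [0.4841, -0.1771, 0.0271]
tcp_rot: [0.034, 0.999, 0.0, -0.001]
contact_force: [-4.6, 1.5, 2.5]
opening: 0.001
finger_force: 2.3
```

Call:
send_rows([
  [0.012, 0, 0, 0, -1],
  [0.012, 0, 0, 0, -1],
  [0, 0, 0, 0, -1],
  [-0.003, 0, 0, 0, -1],
  [-0.005, 0, 0, 0, -1],
  [-0.005, 0, 0, 0, -1],
])

```text
time: 18.1
eef_pos: [0.4889, -0.1775, 0.0272]
tcp_rot: [0.034, 0.999, 0.0, -0.002]
contact_force: [-5.4, 0.7, 1.6]
opening: 0.001
finger_force: 2.5
```

Call:
send_rows([
  [0.012, 0, 0, 0, -1],
  [0.012, 0, 0, 0, -1],
  [0, 0, 0, 0, -1],
  [-0.002, 0, 0, 0, -1],
  [-0.004, 0, 0, 0, -1],
  [-0.004, 0, 0, 0, -1],
])

```text
time: 18.7
eef_pos: [0.4914, -0.1776, 0.0271]
tcp_rot: [0.034, 0.999, 0.001, -0.004]
contact_force: [-9.9, -0.6, 7.1]
opening: 0.004
finger_force: 5.0
```

Call:
send_rows([
  [0.012, 0, 0, 0, -1],
  [0.012, 0, 0, 0, -1],
  [0, 0, 0, 0, -1],
  [-0.002, 0, 0, 0, -1],
  [-0.003, 0, 0, 0, -1],
  [-0.003, 0, 0, 0, -1],
])

```text
time: 19.3
eef_pos: [0.4915, -0.1773, 0.0268]
tcp_rot: [0.033, 0.999, 0.002, -0.008]
contact_force: [-19.3, -0.8, 14.2]
opening: -0.001
finger_force: 10.0
```

It stopped advancing while the force doubled, which suggests it is home. One slightly firmer tap to confirm, then I'll draw back and up.

Call:
send_rows([
  [0.014, 0, 0, 0, -1],
  [0.014, 0, 0, 0, -1],
  [0.003, 0, 0, 0, -1],
  [0, 0, 0, 0, -1],
  [-0.001, 0, 0, 0, -1],
  [-0.002, 0, 0, 0, -1],
  [-0.002, 0, 0, 0, -1],
])

```text
time: 20.0
eef_pos: [0.4916, -0.1772, 0.0268]
tcp_rot: [0.032, 0.999, 0.002, -0.012]
contact_force: [-28.2, -0.5, 20.8]
opening: 0.001
finger_force: 14.4
```

Call:
send_rows([
  [0.02, 0, 0, 0, -1],
  [0.04, 0, 0, 0, -1],
  [0.04, 0, -0.04, 0, -1],
  [0.04, 0, -0.09, 0, -1],
  [0.04, 0.05, -0.14, 0, -1],
  [0.04, 0.1, -0.15, 0, -1],
  [0.04, 0.15, -0.15, 0, -1],
  [0.04, 0.2, -0.15, 0, -1],
  [0.04, 0.25, -0.15, 0, -1],
  [0.04, 0.3, -0.15, 0, -1],
  [0.04, 0.3, -0.15, 0, -1],
])

```text
time: 21.1
eef_pos: [0.4808, 0.1283, 0.1786]
tcp_rot: [0.032, 0.999, 0.001, 0.002]
contact_force: [0.4, 0.1, -1.0]
opening: -0.001
finger_force: 0.0
```

```bash
python3 - <<'E'
from h import *
o=[]
for n,u,v,in(("top",310,180),("scene",315,200)):
    im=np.ascontiguousarray(ctrl.read_camera(n)[:,:,::-1]);a=crop(im,u,v,66,66,6)
    draw(a,n,(*T(*cl,[5,0,0])[0][:2],cl[2]),[[w+[38] for w in W]],6,u,v);o.append(a)
cv2.imwrite("pics/r.png",np.hstack(o))
E
```

```text
(no output)
```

View pics/r.png

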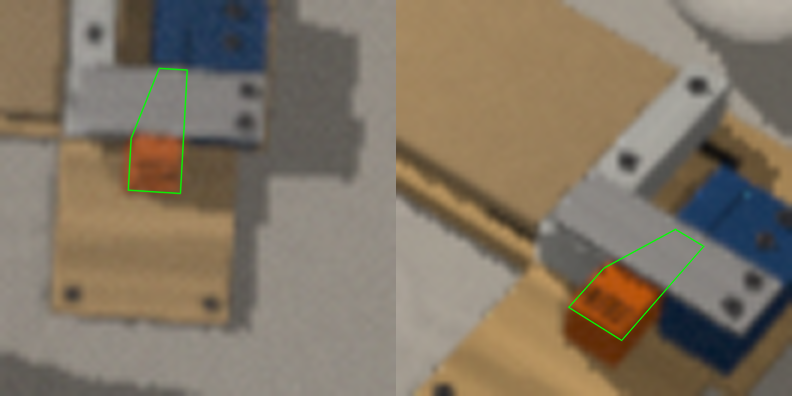

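The wedge matches the home outline within 1 px in both views. Only the tail stands out, the jaw has moved against the board, and 28 N gave no further travel.

```bash
python3 -c "
from plant import ctrl
print(ctrl.sign_off())"
```

```text
the job is handed in; nothing more can be done
None
```

The wedge is fully home in the clamp slot with the board locked, the bystanders were not handled, and the job was handed in at about 21 s on the robot's clock.

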